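# Park the index plunger and close the fence on the cheese

## Robot

A 6-joint arm with a two-finger parallel gripper is mounted at the origin on the work surface. World frame = base frame: x ahead of the robot, y to its left, z up, the work surface at z = 0. Lengths are in m, angles in rad, forces in N, time in s.
With the tool pointing down it reaches from about 0.35 to 0.775 m from the base axis. Payload 7.3 kg.
Tool frame: the origin (TCP) lies midway between the tips of the shut fingers; the grasp point (between the pads) lies 19 mm behind it (robot.grip_depth is the z of the grasp point in the tool frame, in m); z points along the fingers, y is the line along which they close (so a half turn about z gives the same grasp; the last joint's range is limited). The gripper opens to 92 mm and grips with 3 to 60 N. Pads are 19 mm wide; open, the fingers measure 130 mm over their backs; the gripper's body (75 mm by 190 mm) begins 47 mm behind the grasp point.
Start: joints at [-1.344, 0.342, 1.524, -0, 1.275, -0.146], TCP at [0.191, -0.489, 0.227] pointing down, gripper open.
Joint ranges: [-2.53, 2.53], [-0.77, 2.02], [0.04, 2.7], [-1, 4.14], [0.28, 2.66], [-3.11, 3.11]. Speed limits (rad/s): [2.57, 2.57, 3.14, 3.14, 3.14, 3.14].

## Interface

Orientations are given as [roll, pitch, yaw] about the fixed x, y, z axes, in that order (R = Rz(yaw) Ry(pitch) Rx(roll)).
In Python, from cell import robot, viewer gives the robot as it stands.
- The arm moves only by the tool step_arm, never from a script. Its argument "increments" is a list of rows, each an object with "delta_pos": the shift along the tool's x, y, z in cm, a list of three; "dr": the turn, a rotation vector about the tool's x, y, z in degrees, a list of three; "fingers": the closure, from -1 (fully open) to 1 (shut), so that 0 is half open. In form: [{"delta_pos": [tx, ty, tz], "dr": [wx, wy, wz], "fingers": fingers}, ...]. A call has exactly 5 rows; each row is the pose to reach, as a shift and turn from the pose commanded when the call began, along the tool's axes at that moment; what a row does not reach only later rows make up. A row lasts 1/8 s, in which the tool goes at most 62.5 mm and 10.7 degrees, less where a joint would pass 70% of its speed; a pose out of reach is approached as far as the arm can. A call with a gripper value outside its range is refused whole. The fingers move at their own pace and stop on an object; "newtons" is the grip in N (left out, the last holds). Time passes only in rows, so rows that repeat a pose let the fingers close, or fill a call up. It gives the time, the measured TCP pose, the force, the opening and the grip force at its end, in the units of the state.
- robot.observe(): the state, without advancing time (a new reading comes with each control period).
- viewer.read_camera(name): name is "side" or "top" or "wrist"; returns the picture (384x512x3 uint8, red, green, blue); there is no depth.
- viewer.camera_params(name): a dict with "K" (3x3 intrinsics, pixels), "T" (4x4, takes a point from camera to world coordinates). Camera axes: x right, y down, z forward; pixel columns grow to the right and rows downward; lengths in m; the calibration is good to about 2 mm. The wrist camera is an equidistant fisheye: a pixel r from the principal point sees the ray r / f radians off the axis. A picture is of the moment at which its call begins: read the wrist's pose just before it. camera_params takes no time and is no camera call; for the wrist camera it gives the pose at the moment of the call.
- robot.hand_in(): hands the job in; it is judged then, once.
The state is a dict: "time": time; "qpos": joint angles; "qvel": joint speeds; "joint_efforts": joint torques, N m; "tool_pos": TCP position; "tool_rot": TCP orientation; "contact_force": force on the tool from outside, world axes, zero at the start; "torque": the same for the moment, N m; "opening": finger opening in m; "grip_force": force on a finger pad.
Only numpy, scipy, OpenCV 4.12 (cv2) and the standard library are available. Lean on these libraries where they do the work, as an engineer would, in place of code of your own. Each camera call takes 0.05 s, during which the arm holds its last target. There are 200 camera calls.

## Task

Get the cheese slicer ready for this block, which needs the fence between two index holes: first pull up the T-handled index plunger on the fence and turn it clockwise into its rest notch, so that it stays up by itself, then slide the fence along until it has squared the block of cheese up and holds it snug between fence and end plate, with no gap at either end. Go by feel: do not yank the plunger against its stops or squeeze the cheese so that it is marked, keep the gripper off the cheese, and leave the other things on the bench alone.

Things in the scene. Friction and masses are not known exactly. Their poses are not given: they have to be found in the camera images.
- slicer: bench cheese slicer, fixed: aluminium base 240 x 340 mm, top 45 mm above the bench; white slotted bed, top at 60 mm; on its front edge a steel index rail (top at 61 mm) with square holes every 20 mm; a wire harp stands swung open at the back, up to 270 mm high, not to be used. Origin on the bench at mid base; -x is the front (rail side), y runs along the rail, the way the fence slides, z up
- end_plate (a point): middle of the working face of the fixed end plate (steel, 110 mm wide, 10 mm thick, top 120 mm above the bench) at the -y end of the bed; axes as the slicer's; the face looks to +y
- fence: sliding fence: saddle on the rail (46 x 60 mm, top 78 mm above the bench) with a steel plate across the bed (110 mm wide, 10 mm thick, top 115 mm) and the index plunger. Origin on the bench under the plunger's axis, axes as the slicer's. Locked (1 mm play) while the pin is in a rail hole; pin up, it slides to the slicer's -y, towards the end plate, with 4 N drag, pushed or drawn by saddle, plate or T-handle
- fence_face (a point): middle of the fence plate's working face, which looks to the slicer's -y, towards the cheese; axes as the slicer's. It lies 105 mm to +x and 23 mm to -y of the plunger's axis
- handle_grip (a point): centre of the plunger's black T-handle: bar 50 mm long (its own y axis), 14 mm thick (x), 20 mm high (z up), on an upright stem; with the plunger down the bar spans 118 to 138 mm above the bench and lies along the rail. Below the bar only the 13 mm stem, down to the round plunger housing (30 mm across), whose end stops reach 108 mm above the bench
- plunger (a joint): pull of the plunger, m: 0 = down, pin in the rail. A spring pushes it down with 7 N at 0, rising to 13 N at the top, where a shoulder stops it hard, after some 10 to 15 mm. A cross pin on the stem stands in a slot of the housing and comes clear, so that the handle can be turned, only in the last 1.5 mm below the shoulder. In the rest notch it rests 3 to 4 mm below the shoulder, the pin clear of the rail
- handle (a joint): angle of the T-handle, rad: 0 = along the rail, growing clockwise seen from above. The rest notch lies at 1.40 (80 degrees clockwise), 2 mm deep, with about 0.13 of play either way; an end stop just past it blocks further turning. Turning anticlockwise from 0 is blocked
- stem: steel stem of the plunger under the T-handle, 10 mm thick, turning and rising with it, with the cross pin (27 mm long, 4 mm thick, 91 mm above the bench when down) and, hidden in the saddle, the shoulder; origin on the bench on the plunger's axis, y along the T-handle. Forced against its slot, end stop or shoulder with more than 30 N (about 0.3 N m of twist, or 42 N of pull) it is damaged
- cheese: block of hard cheese on the bed between end plate and fence, 75 mm wide (x), 80 to 120 mm long (its own y; hand-cut, so not known beforehand), 58 mm high, 0.4 to 0.6 kg, waxy (friction 0.3); origin at the centre of its underside. It starts slightly askew, 3 to 27 mm short of the end plate. Pressed by the fence with more than 15 N it is marked
- spice_jar: glass spice jar with a black lid, 52 mm across, 100 mm tall, standing on the bench beside the slicer; origin at the centre of its underside. Leave it alone
- mug: white mug, 80 mm across, 92 mm tall, standing on the bench beside the slicer; origin at the centre of its underside. Leave it alone
- scraper: spatula with a black handle lying on the bench in front of the slicer, about 25 mm high at most. Leave it alone
- tin: food tin, 74 mm across, 110 mm tall; origin at the centre of its underside. Leave it alone
- bowl: steel mixing bowl, 170 mm across, 75 mm tall; origin at the centre of its underside. Leave it alone
- glass: drinking glass, 68 mm across, 120 mm tall; origin at the centre of its underside. Leave it alone
- butter_box: cardboard box, 65 x 125 x 65 mm; origin at the centre of its underside. Leave it alone
There are look-alikes about, which are no part of the job. What is shaped like the cheese but blue or green is not meant.

How it is judged:
By the outcome, as a careful person would: the job done as asked, in the order asked, and still so for the second after the job is handed in, with the robot touching nothing.
It also fails if it takes over 61 s, if anything falls off the work surface, if the arm or the gripper's body presses on something with over 40 N, if the wrist force passes 120 N, or if a joint passes its speed limit or range.

## Working session

There is one attempt and no reset: what is moved stays moved. The work goes in short steps, Python scripts to look and compute and a tool call to move; the robot and the scene stay as the last step left them, time stands still between calls to the robot, and variables do not carry over. Pictures are saved under pics/ and viewed, at most 10 in all, crops included, and the job is handed in when it is done.

Besides the shell and the picture viewer there is one more tool, called after ">>>" as a command line: name --argument value ..., lists and objects as JSON in quotes. step_arm: Moves the arm, as the interface text tells. Its arguments: {"type":"object","properties":{"increments":{"type":"array"},"newtons":{"type":"number"}},"required":["increments"]}

```bash
mkdir -p pics; ls
python3 - <<'E'
from cell import robot, viewer
import cv2, numpy as np
s=robot.observe(); print(s); print(robot.grip_depth)
a=[]
for n in ["side","top"]:
    im=viewer.read_camera(n); cv2.imwrite(f"pics/{n}0.png",im[:,:,::-1]); 
    p=viewer.camera_params(n); print(n,p["K"].tolist(),np.round(p["T"],4).tolist())
E
```

```text
pics
{'time': 0.0, 'qpos': array([-1.34398655e+00,  3.42743145e-01,  1.52502748e+00, -1.53155590e-05,
        1.27539348e+00, -1.46016216e-01]), 'qvel': array([-0.00141195, -0.00025816, -0.00222743, -0.00105585, -0.00127178,
        0.00029852]), 'joint_efforts': array([-1.11835107e-03, -4.31246030e+01, -2.44220334e+01,  7.16972980e-02,
        5.58450376e-02, -1.29476666e-04]), 'tool_pos': array([ 0.19114548, -0.48852487,  0.22603071]), 'tool_rot': array([-3.14003580e+00, -2.14153043e-04,  3.72830297e-01]), 'contact_force': array([ 0.11208372, -0.1046175 ,  0.01103846]), 'torque': array([ 0.03511647, -0.00634723, -0.01738942]), 'grip_force': 0.0, 'opening': 0.09164454753133601}
-0.0188
side [[440.48818744980196, 0.0, 258.1438949834141], [0.0, 440.48818744980196, 197.06284822334942], [0.0, 0.0, 1.0]] [[-0.8259, -0.3911, 0.4061, -0.0115], [-0.5638, 0.58, -0.588, 0.7962], [-0.0056, -0.7146, -0.6995, 1.0946], [0.0, 0.0, 0.0, 1.0]]
top [[497.19842670586, 0.0, 255.8274450355658], [0.0, 497.19842670586, 196.52991472698767], [0.0, 0.0, 1.0]] [[-0.0026, -0.9955, 0.0943, 0.437], [-0.9999, 0.0016, -0.0115, -0.036], [0.0113, -0.0943, -0.9955, 1.5823], [0.0, 0.0, 0.0, 1.0]]
```

View pics/side0.png

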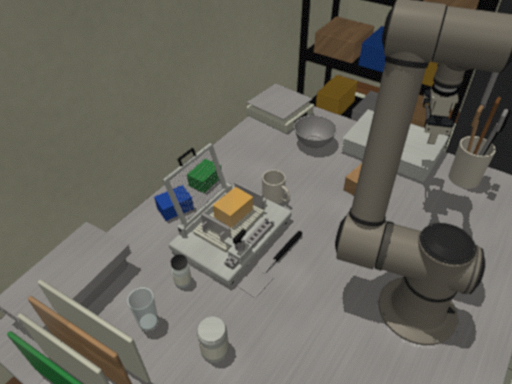

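View pics/top0.png

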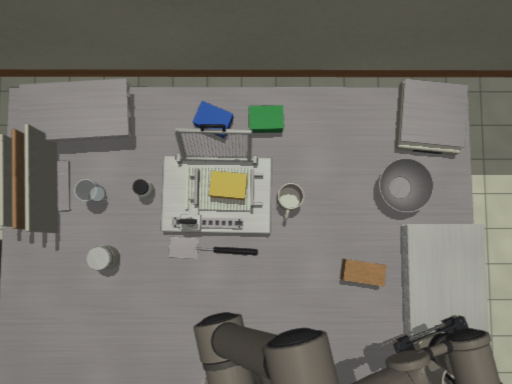

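The top view shows the slicer at about cols 163-271, rows 157-234, with the rail towards the robot. The black T-handle is near (187,221), the cheese near (228,184) and the mug near (290,197). I'll zoom in.

Run:
```python
import cv2, numpy as np
t=cv2.imread("pics/top0.png")[150:240,155:280]; s=cv2.imread("pics/side0.png")[175:285,165:300]
t=cv2.resize(t,None,fx=6,fy=6,interpolation=2)
s=cv2.resize(s,None,fx=5,fy=5,interpolation=2)
cv2.imwrite("pics/tc.png",t); cv2.imwrite("pics/sc.png",s)
```

```text
(no output)
```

View pics/tc.png

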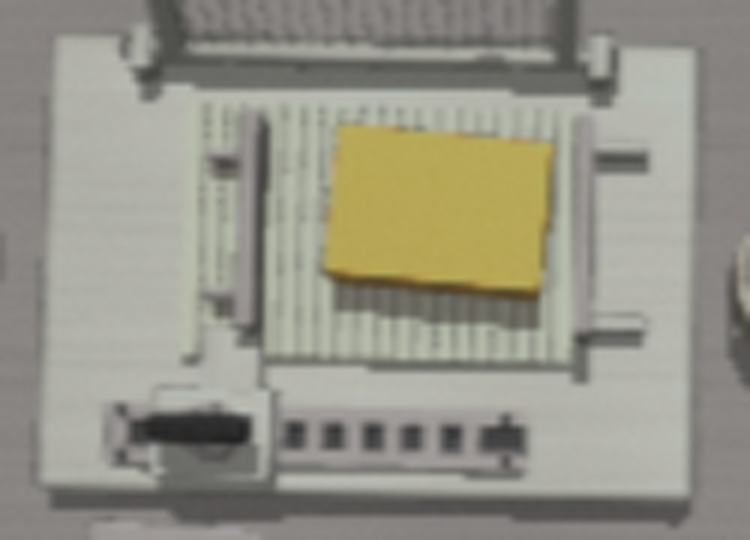

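View pics/sc.png

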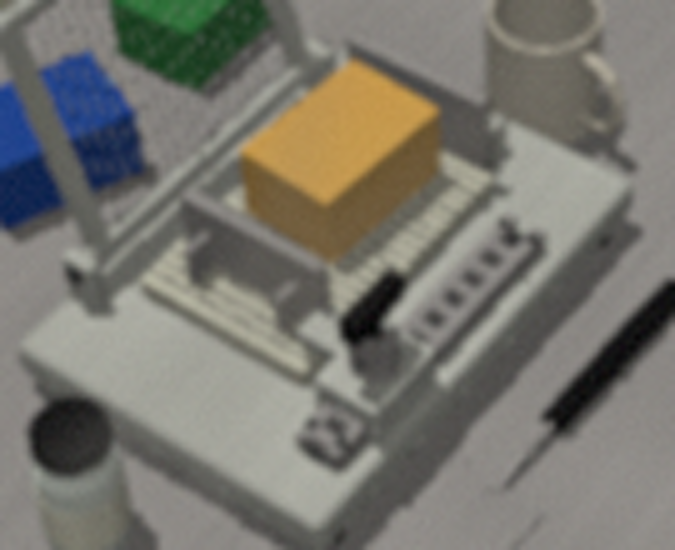

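The crops show the T-handle bar at about (197,429) in the top crop and (371,306) in the side crop. The fence face is near col 262, the end plate face near col 575, and the cheese is slightly askew. Next I triangulate.

```bash
cat > h.py <<'E'
from cell import robot, viewer
import cv2, numpy as np
def ray(n,px):
    p=viewer.camera_params(n);K=p["K"];T=p["T"]
    d=np.array([(px[0]-K[0,2])/K[0,0],(px[1]-K[1,2])/K[1,1],1.])
    if n=="wrist":
        r=np.hypot(d[0],d[1]); d=np.array([d[0]/r*np.sin(r),d[1]/r*np.sin(r),np.cos(r)])
    d=T[:3,:3]@d; return T[:3,3],d/np.linalg.norm(d)
def onz(n,px,z):
    o,d=ray(n,px); return o+d*(z-o[2])/d[2]
def tri(rays):
    A=sum(np.eye(3)-np.outer(d,d) for o,d in rays); b=sum((np.eye(3)-np.outer(d,d))@o for o,d in rays)
    p=np.linalg.solve(A,b); return p,[np.linalg.norm(np.cross(p-o,d)) for o,d in rays]
E
python3 - <<'E'
from h import *
np.set_printoptions(precision=4,suppress=True)
t=lambda c,r:(155+(c+.5)/6-.5,150+(r+.5)/6-.5)
s=lambda c,r:(165+(c+.5)/5-.5,175+(r+.5)/5-.5)
print("handle",tri([ray("top",t(197,429)),ray("side",s(371,306))]))
c=[onz("top",t(*p),.045) for p in [(40,485),(692,497),(697,48),(57,38)]]
for p in c: print(p)
print("mid",np.mean(c,0))
for a,b in [(0,1),(3,2)]:
    v=c[a]-c[b]; print("len",np.linalg.norm(v),"yaw",np.degrees(np.arctan2(-v[0],v[1])))
v=c[3]-c[0];w=c[2]-c[1]; print(np.linalg.norm(v),np.degrees(np.arctan2(v[1],v[0])),np.degrees(np.arctan2(w[1],w[0])))
for n,p,z in [("bar L",(146,428),.138),("bar R",(251,428),.138),("cheese nL",(325,272),.118),("nR",(540,292),.118),("fR",(553,145),.118),("fL",(340,125),.118),("fence top r",(265,115),.115),("fence top r2",(255,325),.115),("ep l",(577,118),.12),("ep l2",(573,335),.12)]:
    print(n,onz("top",t(*p),z))
E
```

```text
handle (array([0.5039, 0.1475, 0.1301]), [np.float64(0.001064535394761521), np.float64(0.001064535394761407)])
[0.4782 0.2378 0.045 ]
[ 0.4713 -0.0969  0.045 ]
[ 0.705  -0.1008  0.045 ]
[0.7105 0.2325 0.045 ]
mid [0.5913 0.0681 0.045 ]
len 0.33479737660837294 yaw -1.1885815776529887
len 0.33333609893565697 yaw -0.9444831029240972
0.23229896778407869 -1.3040954613286353 -0.9444235098354262
bar L [0.5031 0.1705 0.138 ]
bar R [0.503  0.1198 0.138 ]
cheese nL [0.5807 0.0862 0.118 ]
nR [ 0.5706 -0.0197  0.118 ]
fR [ 0.6437 -0.0261  0.118 ]
fL [0.6538 0.0793 0.118 ]
fence top r [0.6593 0.1167 0.115 ]
fence top r2 [0.5548 0.1208 0.115 ]
ep l [ 0.6569 -0.038   0.12  ]
ep l2 [ 0.5492 -0.0359  0.12  ]
```

The handle triangulates to z = 0.130, which fits the text, and the slicer yaw is about -1.1°. I'm moving above the handle now.

>>> step_arm --increments '[{"delta_pos":[5,-4.5,0],"dr":[0,0,-8],"fingers":-0.4},{"delta_pos":[10,-9,0],"dr":[0,0,-16],"fingers":-0.4},{"delta_pos":[15,-13.5,0],"dr":[0,0,-24],"fingers":-0.4},{"delta_pos":[20,-18,0],"dr":[0,0,-32],"fingers":-0.4},{"delta_pos":[24,-22,0],"dr":[0,0,-40],"fingers":-0.4}]'

```text
time: 0.72
tool_pos: [0.3297, -0.2067, 0.2266]
tool_rot: [3.141, -0.0, 1.075]
contact_force: [1.5, -0.1, 0.2]
opening: 0.0644
grip_force: 0.0
```

>>> step_arm --increments '[{"delta_pos":[6,-0.3,0],"dr":[0,0,-7],"fingers":-0.4},{"delta_pos":[12,-0.6,0],"dr":[0,0,-14],"fingers":-0.4},{"delta_pos":[18,-0.9,0],"dr":[0,0,-21],"fingers":-0.4},{"delta_pos":[24,-1.2,0],"dr":[0,0,-27.5],"fingers":-0.4},{"delta_pos":[30,-1.5,0],"dr":[0,0,-27.5],"fingers":-0.4}]'

```text
time: 1.35
tool_pos: [0.4603, 0.0639, 0.2266]
tool_rot: [-3.142, 0.0, 1.552]
contact_force: [1.0, -1.4, 0.5]
opening: 0.0642
grip_force: 0.0
```

Run:
```python
from h import *
s=robot.observe();print(s['tool_pos'],s['tool_rot'],s['contact_force'])
p=viewer.camera_params("wrist");print(p["K"],p["T"])
cv2.imwrite("pics/w1.png",viewer.read_camera("wrist")[:,:,::-1])
```

```text
[0.46027449 0.06389187 0.2265849 ] [-3.14156732e+00  3.34638169e-04  1.55244838e+00] [ 0.95483183 -1.35977767  0.50891856]
[[297.31863964   0.         255.24169425]
 [  0.         297.31863964 194.23003172]
 [  0.           0.           1.        ]] [[ 9.99822818e-01 -1.77537936e-02 -6.25577966e-03  4.61871104e-01]
 [-1.88128377e-02 -9.53742181e-01 -3.00036546e-01  1.46227681e-01]
 [-6.39614039e-04  3.00101073e-01 -9.53907195e-01  3.84684179e-01]
 [ 0.00000000e+00  0.00000000e+00  0.00000000e+00  1.00000000e+00]]
```

View pics/w1.png

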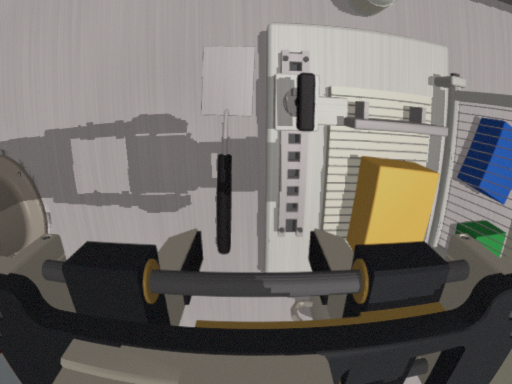

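The wrist view shows the T-handle bar at about (307,102), spanning rows 73-131. The rail holes, the fence plate at (345-445, 122) and the cheese to the right are also in view.

Run:
```python
from h import *
np.set_printoptions(precision=4,suppress=True)
for p in [(307,102),(307,74),(307,130)]: print(onz("wrist",p,.138),onz("wrist",p,.130))
t=lambda c,r:(155+(c+.5)/6-.5,150+(r+.5)/6-.5)
s=lambda c,r:(165+(c+.5)/5-.5,175+(r+.5)/5-.5)
print(tri([ray("wrist",(307,102)),ray("side",s(371,300)),ray("top",t(197,428))]))
```

```text
[0.5067 0.1538 0.138 ] [0.5081 0.1539 0.13  ]
[0.5068 0.1774 0.138 ] [0.5082 0.1782 0.13  ]
[0.5068 0.1302 0.138 ] [0.5082 0.1296 0.13  ]
(array([0.5046, 0.1496, 0.1368]), [np.float64(0.004757155790883897), np.float64(0.0010484005477093973), np.float64(0.003797314183721806)])
```

The arm had moved on between the picture and this calculation, so I'm recomputing with the recorded pose.

Run:
```python
from h import *
np.set_printoptions(precision=4,suppress=True)
T=viewer.camera_params("wrist")["T"]; d=np.array([.46187,.14623,.38468])-T[:3,3]; print("shift",d,robot.observe()['tool_pos'],robot.observe()['time'])
for p in [(307,102),(307,74),(307,130)]: print(onz("wrist",p,.138)+d)
```

```text
shift [-0.0017 -0.0051 -0.0003] [0.4624 0.0697 0.2265] 1.4
[0.505  0.1486 0.1377]
[0.5051 0.1722 0.1377]
[0.5051 0.1251 0.1377]
```

>>> step_arm --increments '[{"delta_pos":[4,2,0],"dr":[0,0,0],"fingers":-0.4},{"delta_pos":[7.5,3.5,0],"dr":[0,0,0],"fingers":-0.4},{"delta_pos":[7.5,3.5,0],"dr":[0,0,0],"fingers":-0.4},{"delta_pos":[7.5,3.5,4],"dr":[0,0,0],"fingers":-0.4},{"delta_pos":[7.5,3.5,4],"dr":[0,0,0],"fingers":-0.4}]'

```text
time: 2.02
tool_pos: [0.494, 0.1352, 0.1844]
tool_rot: [-3.135, 0.001, 1.55]
contact_force: [-0.1, -0.7, 0.7]
opening: 0.0643
grip_force: 0.0
```

Run:
```python
from h import *
viewer.read_camera("top");viewer.read_camera("top")
s=robot.observe();print(s['tool_pos'],s['tool_rot'],s['contact_force'])
p=viewer.camera_params("wrist");np.save("wT.npy",p["T"])
cv2.imwrite("pics/w2.png",viewer.read_camera("wrist")[:,:,::-1])
print(p["T"][:3,3],viewer.camera_params("wrist")["T"][:3,3])
```

```text
[0.49630687 0.13550282 0.1873263 ] [-3.14132281e+00  2.76058046e-04  1.55009277e+00] [-0.95722153  0.01963731  0.74247763]
[0.49812611 0.21783068 0.34545346] [0.49837168 0.21793662 0.34607132]
```

View pics/w2.png

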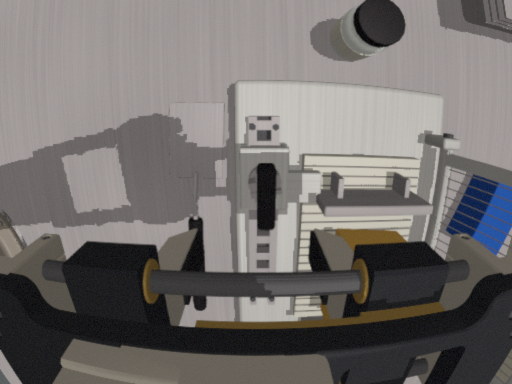

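The bar is now at about cols 257-276, rows 164-228, centred near (266,196).

Run:
```python
from h import *
np.set_printoptions(precision=4,suppress=True)
for p in [(266.5,196),(266.5,164),(266.5,228)]: print(onz("wrist",p,.138))
t=lambda c,r:(155+(c+.5)/6-.5,150+(r+.5)/6-.5)
s=lambda c,r:(165+(c+.5)/5-.5,175+(r+.5)/5-.5)
print(tri([ray("wrist",(266.5,196)),ray("side",s(371,300)),ray("top",t(197,428))]))
print(robot.observe()['tool_pos'])
```

```text
[0.5054 0.151  0.138 ]
[0.5057 0.175  0.138 ]
[0.5052 0.1253 0.138 ]
(array([0.5047, 0.1476, 0.1334]), [np.float64(0.0020197196529998037), np.float64(0.0011339936691721285), np.float64(0.0018390814580412163)])
[0.4968 0.1357 0.1879]
```

>>> step_arm --increments '[{"delta_pos":[1.0,0.7,0],"dr":[0,0,0],"fingers":-0.4},{"delta_pos":[1.0,0.7,1],"dr":[0,0,0],"fingers":-0.4},{"delta_pos":[1.0,0.7,2],"dr":[0,0,0],"fingers":-0.4},{"delta_pos":[1.0,0.7,2],"dr":[0,0,0],"fingers":-0.4},{"delta_pos":[1.0,0.7,2],"dr":[0,0,0],"fingers":-0.4}]'

```text
time: 2.8
tool_pos: [0.5035, 0.146, 0.1666]
tool_rot: [-3.141, 0.0, 1.551]
contact_force: [-0.0, -0.0, 1.0]
opening: 0.0641
grip_force: 0.0
```

>>> step_arm --increments '[{"delta_pos":[0.2,0.15,1.5],"dr":[0,0,0],"fingers":-0.4},{"delta_pos":[0.2,0.15,3],"dr":[0,0,0],"fingers":-0.2},{"delta_pos":[0.2,0.15,4.4],"dr":[0,0,0],"fingers":0},{"delta_pos":[0.2,0.15,5.4],"dr":[0,0,0],"fingers":0},{"delta_pos":[0.2,0.15,5.4],"dr":[0,0,0],"fingers":0}]'

```text
time: 3.42
tool_pos: [0.5045, 0.1479, 0.1117]
tool_rot: [-3.14, 0.0, 1.551]
contact_force: [0.7, -0.4, 0.5]
opening: 0.0459
grip_force: 0.0
```

Run:
```python
from h import *
np.set_printoptions(precision=4,suppress=True)
s=robot.observe();print(s['tool_pos'],s['tool_rot'],s['contact_force'])
p=viewer.camera_params("wrist");np.save("wT.npy",p["T"]);
im=viewer.read_camera("wrist"); print(p["T"][:3,3])
a=im[100:384,150:400]; cv2.imwrite("pics/w3.png",cv2.resize(a,None,fx=2.1,fy=2.1,interpolation=2)[:,:,::-1])
```

```text
[0.5045 0.1479 0.1117] [-3.1396  0.0004  1.5509] [ 0.6634 -0.4289  0.5037]
[0.5066 0.2302 0.2698]
```

View pics/w3.png

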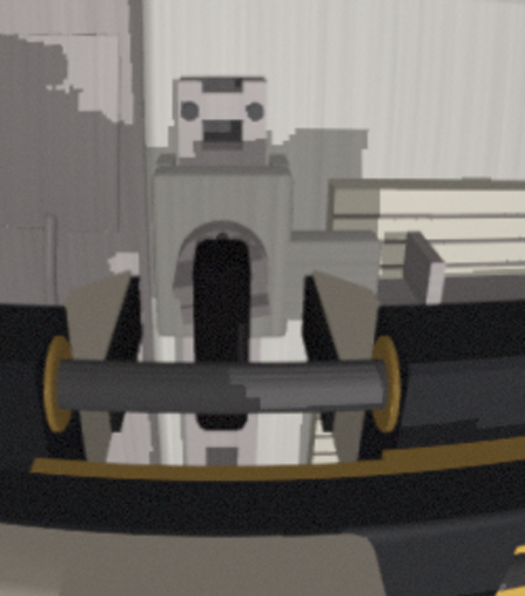

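The bar is midway between the fingers (crop cols 193-250, fingers at 140 and 303). I'll check its centre along y.

Run:
```python
from h import *
np.set_printoptions(precision=4,suppress=True)
c=150+221/2.1
for r,z in [(238,.118),(245,.138),(238,.138),(428,.138)]: print(onz("wrist",(c,100+r/2.1),z))
print(robot.observe()['tool_pos'])
```

```text
[0.5054 0.1713 0.118 ]
[0.5056 0.1774 0.138 ]
[0.5056 0.1791 0.138 ]
[0.5045 0.1246 0.138 ]
[0.505  0.148  0.1124]
```

>>> step_arm --increments '[{"delta_pos":[0,0,0],"dr":[0,0,0],"fingers":0.6},{"delta_pos":[0,0,0],"dr":[0,0,0],"fingers":1},{"delta_pos":[0,0,0],"dr":[0,0,0],"fingers":1},{"delta_pos":[0,0,0],"dr":[0,0,0],"fingers":1},{"delta_pos":[0,0,0],"dr":[0,0,0],"fingers":1}]' --newtons 30

```text
time: 4.1
tool_pos: [0.5048, 0.148, 0.1129]
tool_rot: [-3.141, 0.0, 1.551]
contact_force: [-2.5, -0.4, 4.0]
opening: 0.0139
grip_force: 30.0
```

>>> step_arm --increments '[{"delta_pos":[0,0,-0.2],"dr":[0,0,0],"fingers":1},{"delta_pos":[0,0,-0.4],"dr":[0,0,0],"fingers":1},{"delta_pos":[0,0,-0.6],"dr":[0,0,0],"fingers":1},{"delta_pos":[0,0,-0.8],"dr":[0,0,0],"fingers":1},{"delta_pos":[0,0,-0.8],"dr":[0,0,0],"fingers":1}]'

```text
time: 4.72
tool_pos: [0.5046, 0.148, 0.1204]
tool_rot: [-3.14, 0.0, 1.551]
contact_force: [-0.1, 0.1, -11.8]
opening: 0.0138
grip_force: 30.0
```

>>> step_arm --increments '[{"delta_pos":[0,0,-0.1],"dr":[0,0,0],"fingers":1},{"delta_pos":[0,0,-0.1],"dr":[0,0,0],"fingers":1},{"delta_pos":[0,0,-0.2],"dr":[0,0,0],"fingers":1},{"delta_pos":[0,0,-0.2],"dr":[0,0,0],"fingers":1},{"delta_pos":[0,0,-0.2],"dr":[0,0,0],"fingers":1}]'

```text
time: 5.35
tool_pos: [0.5047, 0.148, 0.1225]
tool_rot: [-3.141, 0.0, 1.551]
contact_force: [-1.2, 1.7, -12.3]
opening: 0.0137
grip_force: 30.0
```

>>> step_arm --increments '[{"delta_pos":[0,0,-0.05],"dr":[0,0,0],"fingers":1},{"delta_pos":[0,0,-0.1],"dr":[0,0,0],"fingers":1},{"delta_pos":[0,0,-0.1],"dr":[0,0,0],"fingers":1},{"delta_pos":[0,0,-0.1],"dr":[0,0,0],"fingers":1},{"delta_pos":[0,0,-0.1],"dr":[0,0,0],"fingers":1}]'

```text
time: 5.98
tool_pos: [0.5048, 0.148, 0.1236]
tool_rot: [-3.141, 0.0, 1.551]
contact_force: [-2.9, -0.2, -11.9]
opening: 0.0139
grip_force: 30.0
```

>>> step_arm --increments '[{"delta_pos":[0,0,-0.05],"dr":[0,0,0],"fingers":1},{"delta_pos":[0,0,-0.1],"dr":[0,0,0],"fingers":1},{"delta_pos":[0,0,-0.1],"dr":[0,0,0],"fingers":1},{"delta_pos":[0,0,-0.1],"dr":[0,0,0],"fingers":1},{"delta_pos":[0,0,-0.1],"dr":[0,0,0],"fingers":1}]'

```text
time: 6.6
tool_pos: [0.5049, 0.148, 0.1246]
tool_rot: [-3.141, 0.0, 1.551]
contact_force: [-4.1, 0.8, -13.1]
opening: 0.0136
grip_force: 30.0
```

>>> step_arm --increments '[{"delta_pos":[0,0,-0.05],"dr":[0,0,0],"fingers":1},{"delta_pos":[0,0,-0.1],"dr":[0,0,0],"fingers":1},{"delta_pos":[0,0,-0.1],"dr":[0,0,0],"fingers":1},{"delta_pos":[0,0,-0.1],"dr":[0,0,0],"fingers":1},{"delta_pos":[0,0,-0.1],"dr":[0,0,0],"fingers":1}]'

```text
time: 7.22
tool_pos: [0.5049, 0.148, 0.1256]
tool_rot: [-3.141, 0.0, 1.551]
contact_force: [-5.3, -0.4, -13.2]
opening: 0.0136
grip_force: 30.0
```

>>> step_arm --increments '[{"delta_pos":[0,-0.03,-0.05],"dr":[0,0,0],"fingers":1},{"delta_pos":[0,-0.03,-0.05],"dr":[0,0,0],"fingers":1},{"delta_pos":[0,-0.03,-0.1],"dr":[0,0,0],"fingers":1},{"delta_pos":[0,-0.03,-0.1],"dr":[0,0,0],"fingers":1},{"delta_pos":[0,-0.03,-0.1],"dr":[0,0,0],"fingers":1}]'

```text
time: 7.85
tool_pos: [0.5049, 0.148, 0.1267]
tool_rot: [3.141, 0.0, 1.551]
contact_force: [-3.5, 1.3, -14.5]
opening: 0.0139
grip_force: 30.0
```

>>> step_arm --increments '[{"delta_pos":[0,-0.04,-0.03],"dr":[0,0,0],"fingers":1},{"delta_pos":[0,-0.04,-0.06],"dr":[0,0,0],"fingers":1},{"delta_pos":[0,-0.04,-0.06],"dr":[0,0,0],"fingers":1},{"delta_pos":[0,-0.04,-0.06],"dr":[0,0,0],"fingers":1},{"delta_pos":[0,-0.04,-0.06],"dr":[0,0,0],"fingers":1}]'

```text
time: 8.48
tool_pos: [0.5047, 0.148, 0.1271]
tool_rot: [3.141, 0.0, 1.551]
contact_force: [0.8, 0.3, -20.5]
opening: 0.0139
grip_force: 30.0
```

Shoulder reached: the force jumped to 20 N. I back off slightly and try the turn.

>>> step_arm --increments '[{"delta_pos":[0,0,0.04],"dr":[0,0,0],"fingers":1},{"delta_pos":[0,0,0.04],"dr":[0,0,2],"fingers":1},{"delta_pos":[0,0,0.04],"dr":[0,0,4],"fingers":1},{"delta_pos":[0,0,0.04],"dr":[0,0,6],"fingers":1},{"delta_pos":[0,0,0.04],"dr":[0,0,6],"fingers":1}]'

```text
time: 9.1
tool_pos: [0.5046, 0.148, 0.1271]
tool_rot: [3.141, -0.0, 1.445]
contact_force: [0.5, 0.8, -16.7]
opening: 0.0137
grip_force: 30.0
```

Run:
```python
from h import *
s=robot.observe();print(s['torque'],s['contact_force'],s['tool_rot'])
```

```text
[-0.03368811 -0.33749827 -0.02993171] [  0.4718765    0.79963408 -16.70896373] [ 3.14085857e+00 -5.66461721e-05  1.44548367e+00]
```

>>> step_arm --increments '[{"delta_pos":[0,0,0],"dr":[0,0,6],"fingers":1},{"delta_pos":[0,0,0],"dr":[0,0,12],"fingers":1},{"delta_pos":[0,0,0],"dr":[0,0,18],"fingers":1},{"delta_pos":[0,0,0],"dr":[0,0,24],"fingers":1},{"delta_pos":[0,0,0],"dr":[0,0,24],"fingers":1}]'

```text
time: 9.72
tool_pos: [0.5049, 0.1479, 0.1271]
tool_rot: [3.14, -0.001, 1.028]
contact_force: [2.9, -0.6, -17.7]
opening: 0.0137
grip_force: 30.0
```

Run:
```python
from h import *
s=robot.observe();print(s['torque'],s['contact_force'],s['tool_rot'])
```

```text
[-0.16211925 -0.59341624  0.00994474] [  2.93442495  -0.61688077 -17.7380104 ] [ 3.14039755e+00 -5.09836871e-04  1.02822340e+00]
```

>>> step_arm --increments '[{"delta_pos":[0,0,0],"dr":[0,0,6],"fingers":1},{"delta_pos":[0,0,0],"dr":[0,0,12],"fingers":1},{"delta_pos":[0,0,0],"dr":[0,0,18],"fingers":1},{"delta_pos":[0,0,0],"dr":[0,0,24],"fingers":1},{"delta_pos":[0,0,0],"dr":[0,0,24],"fingers":1}]'

```text
time: 10.35
tool_pos: [0.5051, 0.1477, 0.1271]
tool_rot: [3.14, -0.001, 0.611]
contact_force: [3.9, -2.2, -17.8]
opening: 0.0136
grip_force: 30.0
```

Run:
```python
from h import *
s=robot.observe();print(s['torque'],s['contact_force'],s['tool_rot'])
```

```text
[-0.45564805 -0.77156396 -0.04709599] [  3.94440907  -2.19349092 -17.83740348] [ 3.14028444e+00 -9.93235988e-04  6.11130627e-01]
```

>>> step_arm --increments '[{"delta_pos":[0,0,0],"dr":[0,0,6],"fingers":1},{"delta_pos":[0,0,0],"dr":[0,0,12],"fingers":1},{"delta_pos":[0,0,0],"dr":[0,0,18],"fingers":1},{"delta_pos":[0,0,0],"dr":[0,0,23],"fingers":1},{"delta_pos":[0,0,0],"dr":[0,0,26],"fingers":1}]'

```text
time: 10.98
tool_pos: [0.5052, 0.1474, 0.1271]
tool_rot: [3.14, -0.002, 0.157]
contact_force: [5.1, -3.3, -18.0]
opening: 0.0136
grip_force: 30.0
```

Run:
```python
from h import *
s=robot.observe();print(s['torque'],s['contact_force'],s['tool_rot'])
```

```text
[-0.66357467 -0.79390742  0.03802404] [  5.10539612  -3.32983547 -17.96236037] [ 3.14026691e+00 -1.61435842e-03  1.56681653e-01]
```

Now I lower it into the notch.

>>> step_arm --increments '[{"delta_pos":[0,0,0.1],"dr":[0,0,0],"fingers":1},{"delta_pos":[0,0,0.2],"dr":[0,0,0],"fingers":1},{"delta_pos":[0,0,0.3],"dr":[0,0,0],"fingers":1},{"delta_pos":[0,0,0.3],"dr":[0,0,0],"fingers":1},{"delta_pos":[0,0,0.3],"dr":[0,0,0],"fingers":1}]'

```text
time: 11.6
tool_pos: [0.5053, 0.1474, 0.1247]
tool_rot: [3.14, -0.002, 0.159]
contact_force: [2.7, -4.2, -12.5]
opening: 0.0136
grip_force: 30.0
```

Run:
```python
from h import *
s=robot.observe();print(s['torque'],s['contact_force'],s['tool_rot'])
```

```text
[-0.68916845 -0.46084288 -0.02128382] [  2.73678133  -4.204957   -12.49961275] [ 3.14027346e+00 -2.22438649e-03  1.58735572e-01]
```

>>> step_arm --increments '[{"delta_pos":[0,0,0.05],"dr":[0,0,0],"fingers":1},{"delta_pos":[0,0,0.1],"dr":[0,0,0],"fingers":1},{"delta_pos":[0,0,0.15],"dr":[0,0,0],"fingers":1},{"delta_pos":[0,0,0.15],"dr":[0,0,0],"fingers":1},{"delta_pos":[0,0,0.15],"dr":[0,0,0],"fingers":1}]'

```text
time: 12.22
tool_pos: [0.5053, 0.1476, 0.1234]
tool_rot: [3.141, -0.003, 0.158]
contact_force: [3.0, -4.3, -10.4]
opening: 0.0135
grip_force: 30.0
```

Run:
```python
from h import *
s=robot.observe();print(s['torque'],s['contact_force'],s['tool_rot'])
```

```text
[-0.73622619 -0.45052648  0.01048612] [  2.99092339  -4.30802214 -10.3846506 ] [ 3.14055346e+00 -2.52051056e-03  1.57593008e-01]
```

>>> step_arm --increments '[{"delta_pos":[0,0,0.03],"dr":[0,0,0],"fingers":1},{"delta_pos":[0,0,0.06],"dr":[0,0,0],"fingers":1},{"delta_pos":[0,0,0.06],"dr":[0,0,0],"fingers":1},{"delta_pos":[0,0,0.06],"dr":[0,0,0],"fingers":1},{"delta_pos":[0,0,0.06],"dr":[0,0,0],"fingers":1}]'

```text
time: 12.85
tool_pos: [0.5054, 0.1481, 0.123]
tool_rot: [3.141, -0.003, 0.155]
contact_force: [3.4, -3.4, 5.9]
opening: 0.0133
grip_force: 30.0
```

It's resting in the notch; the vertical force reversed to +5.9 N. Now I slide the fence towards the end plate, along tool (-0.173, 0.985) per cm.

>>> step_arm --increments '[{"delta_pos":[-0.09,0.49,-0.02],"dr":[0,0,0],"fingers":1},{"delta_pos":[-0.17,0.98,-0.03],"dr":[0,0,0],"fingers":1},{"delta_pos":[-0.26,1.48,-0.03],"dr":[0,0,0],"fingers":1},{"delta_pos":[-0.35,1.97,-0.03],"dr":[0,0,0],"fingers":1},{"delta_pos":[-0.43,2.46,-0.03],"dr":[0,0,0],"fingers":1}]' --newtons 20

```text
time: 13.48
tool_pos: [0.5048, 0.1243, 0.123]
tool_rot: [-3.139, -0.003, 0.155]
contact_force: [4.1, 4.7, 4.8]
opening: 0.0136
grip_force: 20.0
```

Run:
```python
from h import *
s=robot.observe();print(s['torque'],s['contact_force'],s['tool_rot'])
```

```text
[ 0.56196766 -0.42327129  0.03184452] [4.11380479 4.73945774 4.79705105] [-3.13945877 -0.00327774  0.15457301]
```

>>> step_arm --increments '[{"delta_pos":[-0.03,0.25,-0.02],"dr":[0,0,0],"fingers":1},{"delta_pos":[-0.06,0.49,-0.02],"dr":[0,0,0],"fingers":1},{"delta_pos":[-0.1,0.74,-0.02],"dr":[0,0,0],"fingers":1},{"delta_pos":[-0.14,0.98,-0.02],"dr":[0,0,0],"fingers":1},{"delta_pos":[-0.18,1.23,-0.02],"dr":[0,0,0],"fingers":1}]'

```text
time: 14.1
tool_pos: [0.5046, 0.112, 0.123]
tool_rot: [-3.139, -0.002, 0.154]
contact_force: [2.3, 6.2, 5.4]
opening: 0.0143
grip_force: 20.0
```

Run:
```python
from h import *
s=robot.observe();print(s['torque'],s['contact_force'],s['tool_rot'])
im=viewer.read_camera("top")[150:240,155:280]; cv2.imwrite("pics/t2.png",cv2.resize(im,None,fx=6,fy=6,interpolation=2)[:,:,::-1])
```

```text
[ 0.98345878 -0.38180053  0.04192417] [2.32842801 6.20333975 5.40116847] [-3.13936444e+00 -2.30872505e-03  1.54446628e-01]
```

View pics/t2.png

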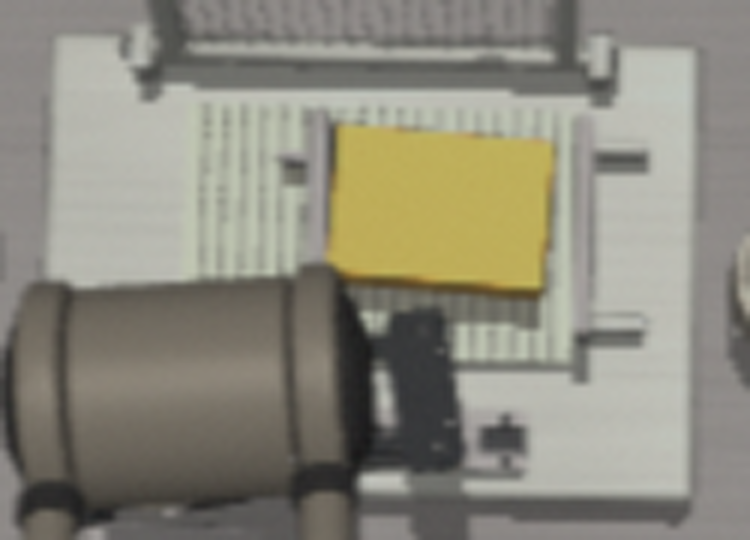

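The fence at (325, 110-270) just touches the cheese's near corner. The gap at the end plate is about 12 mm, so I continue slowly.

>>> step_arm --increments '[{"delta_pos":[-0.02,0.15,-0.02],"dr":[0,0,0],"fingers":1},{"delta_pos":[-0.05,0.3,-0.02],"dr":[0,0,0],"fingers":1},{"delta_pos":[-0.07,0.45,-0.02],"dr":[0,0,0],"fingers":1},{"delta_pos":[-0.1,0.6,-0.02],"dr":[0,0,0],"fingers":1},{"delta_pos":[-0.13,0.75,-0.02],"dr":[0,0,0],"fingers":1}]'

```text
time: 14.78
tool_pos: [0.5044, 0.1045, 0.123]
tool_rot: [-3.139, -0.002, 0.155]
contact_force: [3.6, 6.0, 3.4]
opening: 0.0139
grip_force: 20.0
```

Run:
```python
from h import *
s=robot.observe();print(s['torque'],s['contact_force'],s['tool_rot'])
```

```text
[ 0.96195924 -0.49044683 -0.01487199] [3.60462378 6.04382377 3.35418242] [-3.13927191e+00 -2.14905049e-03  1.54582184e-01]
```

>>> step_arm --increments '[{"delta_pos":[-0.02,0.1,0],"dr":[0,0,0],"fingers":1},{"delta_pos":[-0.04,0.2,0],"dr":[0,0,0],"fingers":1},{"delta_pos":[-0.05,0.3,0],"dr":[0,0,0],"fingers":1},{"delta_pos":[-0.07,0.4,0],"dr":[0,0,0],"fingers":1},{"delta_pos":[-0.09,0.5,0],"dr":[0,0,0],"fingers":1}]'

```text
time: 15.4
tool_pos: [0.5043, 0.0995, 0.123]
tool_rot: [-3.139, -0.002, 0.155]
contact_force: [2.4, 6.7, 3.8]
opening: 0.0136
grip_force: 20.0
```

>>> step_arm --increments '[{"delta_pos":[-0.01,0.06,0],"dr":[0,0,0],"fingers":1},{"delta_pos":[-0.02,0.12,0],"dr":[0,0,0],"fingers":1},{"delta_pos":[-0.03,0.18,0],"dr":[0,0,0],"fingers":1},{"delta_pos":[-0.04,0.24,0],"dr":[0,0,0],"fingers":1},{"delta_pos":[-0.05,0.3,0],"dr":[0,0,0],"fingers":1}]'

```text
time: 16.02
tool_pos: [0.5043, 0.0976, 0.123]
tool_rot: [-3.137, -0.003, 0.154]
contact_force: [3.3, 13.7, 3.0]
opening: 0.014
grip_force: 20.0
```

The force rose to 13.7 N, so I look before pressing further.

Run:
```python
from h import *
im=viewer.read_camera("top")[165:240,190:280]; s=robot.observe();print(s['torque'],s['contact_force'],s['tool_pos'])
cv2.imwrite("pics/t3.png",cv2.resize(im,None,fx=8,fy=8,interpolation=2)[:,:,::-1])
```

```text
[ 1.84825987 -0.50160366  0.02845462] [ 2.75604035 12.14441526  3.84569539] [0.5042534  0.09759882 0.12299013]
```

View pics/t3.png

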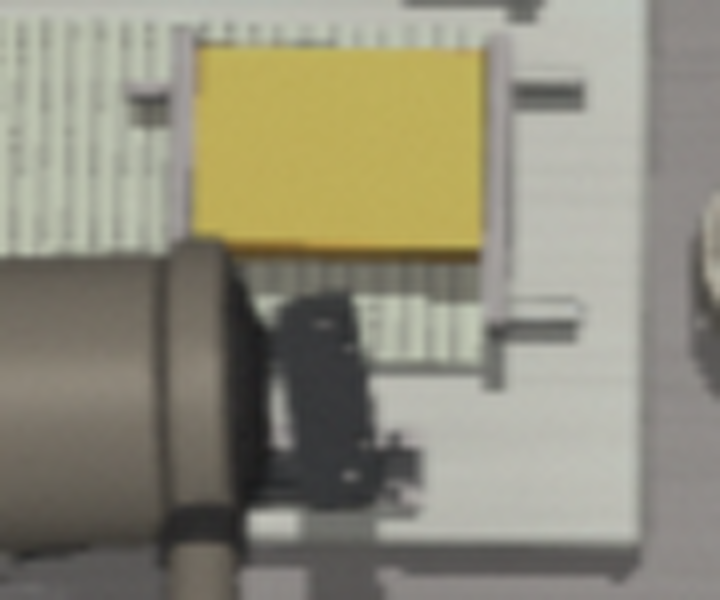

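It looks square and touching at both plates (cheese cols 195-485; plates at 190 and 487). A small further nudge should settle the last skew.

>>> step_arm --increments '[{"delta_pos":[0,0.01,0],"dr":[0,0,0],"fingers":1},{"delta_pos":[0,0.02,0],"dr":[0,0,0],"fingers":1},{"delta_pos":[-0.01,0.03,0],"dr":[0,0,0],"fingers":1},{"delta_pos":[-0.01,0.03,0],"dr":[0,0,0],"fingers":1},{"delta_pos":[-0.01,0.03,0],"dr":[0,0,0],"fingers":1}]'

```text
time: 16.7
tool_pos: [0.5043, 0.0976, 0.123]
tool_rot: [-3.137, -0.003, 0.154]
contact_force: [3.6, 12.9, 4.2]
opening: 0.014
grip_force: 20.0
```

Solid and snug. I relax the push (the fence drag holds it), then open and rise.

>>> step_arm --increments '[{"delta_pos":[0.01,-0.04,0],"dr":[0,0,0],"fingers":1},{"delta_pos":[0.02,-0.08,0],"dr":[0,0,0],"fingers":1},{"delta_pos":[0.02,-0.12,0],"dr":[0,0,0],"fingers":1},{"delta_pos":[0.02,-0.12,0],"dr":[0,0,0],"fingers":1},{"delta_pos":[0.02,-0.12,0],"dr":[0,0,0],"fingers":1}]'

```text
time: 17.32
tool_pos: [0.5042, 0.0977, 0.123]
tool_rot: [-3.139, -0.002, 0.154]
contact_force: [3.2, 7.1, 4.4]
opening: 0.014
grip_force: 20.0
```

>>> step_arm --increments '[{"delta_pos":[0.01,-0.06,0],"dr":[0,0,0],"fingers":1},{"delta_pos":[0.01,-0.06,0],"dr":[0,0,0],"fingers":1},{"delta_pos":[0.01,-0.06,0],"dr":[0,0,0],"fingers":0.6},{"delta_pos":[0.01,-0.06,0],"dr":[0,0,0],"fingers":0.3},{"delta_pos":[0.01,-0.06,0],"dr":[0,0,0],"fingers":0.2}]'

```text
time: 17.95
tool_pos: [0.5032, 0.0963, 0.1221]
tool_rot: [-3.142, 0.001, 0.155]
contact_force: [-0.3, 0.1, -0.0]
opening: 0.0335
grip_force: 0.0
```

>>> step_arm --increments '[{"delta_pos":[0,0,-0.5],"dr":[0,0,0],"fingers":0.2},{"delta_pos":[0,0,-2],"dr":[0,0,0],"fingers":0.2},{"delta_pos":[0,0,-4],"dr":[0,0,0],"fingers":0.2},{"delta_pos":[0,0,-7],"dr":[0,0,0],"fingers":0.2},{"delta_pos":[0,0,-10],"dr":[0,0,0],"fingers":0.2}]'

```text
time: 18.58
tool_pos: [0.5037, 0.0964, 0.2246]
tool_rot: [3.141, -0.001, 0.155]
contact_force: [0.8, -0.3, 0.3]
opening: 0.037
grip_force: 0.0
```

>>> step_arm --increments '[{"delta_pos":[-3,-3,-3],"dr":[0,0,0],"fingers":0.2},{"delta_pos":[-6,-8,-5],"dr":[0,0,0],"fingers":0.2},{"delta_pos":[-9,-13,-5],"dr":[0,0,0],"fingers":0.2},{"delta_pos":[-10,-18,-5],"dr":[0,0,0],"fingers":0.2},{"delta_pos":[-10,-20,-5],"dr":[0,0,0],"fingers":0.2}]'

```text
time: 19.2
tool_pos: [0.3726, 0.2807, 0.2741]
tool_rot: [-3.141, -0.002, 0.157]
contact_force: [1.2, -0.4, -0.1]
opening: 0.0367
grip_force: 0.0
```

Run:
```python
from h import *
for _ in range(4): viewer.read_camera("side")
a=viewer.read_camera("top")[150:240,170:280]; b=viewer.read_camera("side")[175:285,165:300]; s=robot.observe();print(s['time'],s['contact_force'],s['tool_pos'])
a=cv2.resize(a,(550,450),interpolation=2); b=cv2.resize(b,(0,0),fx=5,fy=5,interpolation=2)
a=cv2.resize(a[:,:],(440,360)); b=cv2.resize(b,(0,0),fx=.53,fy=.53)
w=np.zeros((360,800,3),np.uint8); w[:,:440]=a; w[:b.shape[0],440:440+b.shape[1]]=b[:,:360]
cv2.imwrite("pics/fin.png",w[:,:,::-1])
```

```text
19.5 [ 0.05123299 -0.10356829 -0.48360786] [0.37437429 0.27779825 0.27282289]
```

View pics/fin.png

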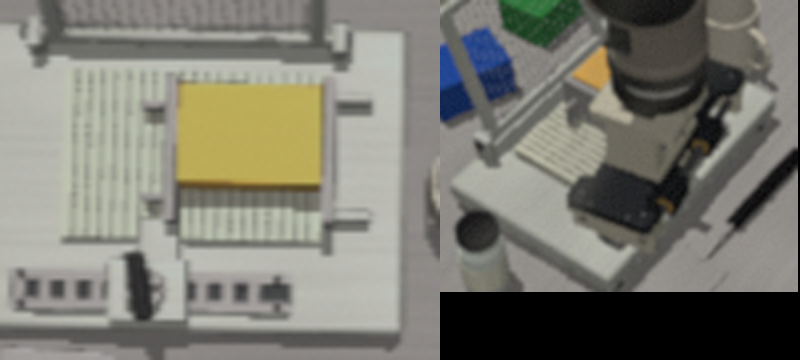

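The top view shows the handle turned across the rail at (138,285). The cheese at (178-323, 85-185) is square and touches both plates, and the arm is clear. Handing in.

```bash
python3 -c "
from cell import robot
print(robot.hand_in())"
```

```text
the job is handed in; nothing more can be done
None
```

I handed the job in at about 19.5 s: the plunger is up and resting in its notch, and the last picture shows the cheese square and snug between fence and end plate, with the gripper clear; no verdict came back.

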